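# Sweep the ebony button blanks into the slot

## Robot

A 7-joint arm with a two-finger parallel gripper is mounted at the origin on the work surface. World frame = base frame: x ahead of the robot, y to its left, z up, the work surface at z = 0. Lengths are in m, angles in rad, forces in N, time in s.
With the tool pointing down it reaches from about 0.4 to 0.85 m from the base axis. Payload 4.5 kg.
Tool frame: the origin (TCP) lies on the centre line of the jaws, within the pads' length; the fingertips stand r.tip_extent ahead of it and the grasp point (between the pads) is the TCP (r.tip_extent is the distance from the TCP to the fingertips, in m); z points along the fingers, y is the line along which they close (so a half turn about z gives the same grasp; the last joint's range is limited). The gripper opens to 88 mm and grips with 3 to 60 N. Pads are 18 mm wide; open, the fingers measure 123 mm over their backs; the gripper's body (75 mm by 187 mm) begins 45 mm behind the grasp point.
Start: joints at [1.149, 0.689, -0.195, 1.565, 0.157, 0.902, -0.215], TCP at [0.275, -0.561, 0.258] pointing down, gripper open.
Joint ranges: [-3.01, 3.01], [-0.46, 2.08], [-1.47, 1.51], [0.13, 2.56], [-1, 4.14], [0.04, 2.09], [-2.66, 2.66]. Speed limits (rad/s): [2.57, 2.57, 3.14, 3.14, 3.14, 3.14, 3.14].

## Interface

Orientations are given as a unit quaternion [x, y, z, w].
In Python, from plant import sensors, vision, finish_job, r gives the robot as it stands. The module is installed in compiled form; this text tells all that it offers.
- The arm moves only by the tool step_arm, never from a script. Its argument "steps" is a list of rows, each a list of 2 entries, a list of its own where there are three numbers: the shift along the tool's x, y, z in cm, then the turn, a rotation vector about the tool's x, y, z in degrees. A call has 1 to 12 rows; each row shifts and turns the commanded pose from where the row before left it, along the tool's axes as they then stand; what a row does not reach is not made up. A row lasts 1/8 s, in which the tool goes at most 62.5 mm and 10.7 degrees, less where a joint would pass 70% of its speed; a pose out of reach is approached as far as the arm can. A call with a gripper value outside its range is refused whole. "claw" is the opening, from -1 (shut) to 1 (fully open), set as the call begins (left out, the last holds). The fingers move at their own pace and stop on an object; "grip_force" is the grip in N (left out, the last holds). Time passes only in rows, so rows that do not move let the fingers close. It gives the time, the measured TCP pose, the force, the opening and the grip force at its end, in the units of the state.
- sensors.get_state(): the state, without advancing time (a new reading comes with each control period).
- vision.snapshot(name): name is "scene" or "top" or "wrist"; returns a dict with "img" (400x640x3 uint8, red, green, blue), "fx", "fy", "cx", "cy" (pixels), "position" and "rotation" of the camera in the world. Camera axes: x right, y down, z forward; pixel columns grow to the right and rows downward; lengths in m; the calibration is good to about 2 mm. The wrist camera is an equidistant fisheye: a pixel r from the principal point sees the ray r / f radians off the axis. A picture is of the moment at which its call begins. There is no depth.
- finish_job(): hands the job in; it is judged then, once.
The state is a dict: "clock": time; "q": joint angles; "qd": joint speeds; "joint_torque": joint torques, N m; "tool_pos": TCP position; "eef_rot": TCP orientation; "contact_force": force on the tool from outside, world axes, zero at the start; "moment": the same for the moment, N m; "opening": opening from 0.0 (shut) to 1.0 (fully open); "finger_force": force on a finger pad.
Only numpy, scipy, OpenCV 4.12 (cv2) and the standard library are available. Lean on these libraries where they do the work, as an engineer would, in place of code of your own. Each camera call takes 0.05 s, during which the arm holds its last target. There are 200 camera calls.

## Task

On the luthier's sorting board, push the three black ebony button blanks with the fingertips through the narrow gate, one after another, so that each drops into the slot behind it; slide them along the board and do not pick any up. Leave the pale boxwood blank on the board, and do not disturb the glue jar, the wooden spool or the gouge standing and lying around it.

Things in the scene. Friction and masses are not known exactly. Their poses are not given: they have to be found in the camera images.
- board: fixed sorting board of pale wood. Origin: on the table under the board; its x axis points towards the gate, z up. Flat top 70 mm above the table, x -110 to +65 mm, y -130 to +130 mm, no rim at the back and sides. On its +x side dark walls, 16 mm high above the board and 6 mm thick, form a funnel leading to the gate
- gate (a point): middle of the gate at board-top height, on the edge where the board ends and the slot begins (board x 65, y 0, z 70 mm). The gate is 40 mm wide, in a wall at board x 59 to 65 mm reaching to |y| = 44 mm; from there wings slant back to x = 24 mm at |y| = 127 mm. Wall tops are 86 mm above the table
- slot (a point): middle of the slot's flat floor: an open-topped pocket right behind the gate, inside board x 65 to 175 mm, |y| up to 38 mm, outer walls 86 mm high; its green floor falls at 45 degrees from the gate to x = 122 mm, then lies 5 mm above the table. A disc tips in by itself once its centre has passed the board's edge at x = 65 mm, so a fingertip need hardly enter the gate
- ebony_a_center (a point): seen from above: a round black ebony disc with a small white dot in its top, 30 mm diameter, 14 mm thick, about 20 g, lying flat on the board; this point is its centre, 7 mm above the board while it lies there
- ebony_b_center (a point): seen from above: a round black ebony disc with a small white dot in its top, 30 mm diameter, 14 mm thick, about 20 g, lying flat on the board; this point is its centre, 7 mm above the board while it lies there
- ebony_c_center (a point): seen from above: a round black ebony disc with a small white dot in its top, 30 mm diameter, 14 mm thick, about 20 g, lying flat on the board; this point is its centre, 7 mm above the board while it lies there
- boxwood_center (a point): a yellow boxwood disc with a dark dot in its top, same size as the ebony ones (30 mm diameter, 14 mm thick, about 20 g), lying flat among them on the board; this point is its centre. It must stay on the board. At the start neighbouring discs are at least 40 mm apart, centre to centre
- jar_center (a point): upright amber glue jar with a black cap on the table next to the slot, 48 mm diameter, 75 mm tall; this point is its centre, half-way up. Not to be disturbed
- spool_center (a point): upright pale wooden clamp spool on the table on the other side of the slot, 42 mm diameter, 68 mm tall; this point is its centre, half-way up. Not to be disturbed
- gouge_center (a point): carving gouge lying on the table beside the board, 220 mm long (dark wooden handle 120 mm, 28 mm thick, steel blade 100 mm); this point is the middle of the handle, 12 mm above the table; its x axis points along it to the blade. Not to be disturbed
Not all that is in view belongs to the job. Leave any blue look-alike of the part that bears ebony_a_center alone.

How it is judged:
By the outcome, as a careful person would: the job done as asked, in the order asked, and still so for the second after the job is handed in, with the robot touching nothing.
It also fails if it takes over 64 s, if anything falls off the work surface, if the arm or the gripper's body presses on something with over 40 N, if the wrist force passes 120 N, or if a joint passes its speed limit or range.

## Working session

There is one attempt and no reset: what is moved stays moved. The work goes in short steps, Python scripts to look and compute and a tool call to move; the robot and the scene stay as the last step left them, time stands still between calls to the robot, and variables do not carry over. Pictures are saved under pics/ and viewed, at most 10 in all, crops included, and the job is handed in when it is done.

Besides the shell and the picture viewer there is one more tool, called after "Emit:" as a command line: name --argument value ..., lists and objects as JSON in quotes. step_arm: Moves the arm, as the interface text tells. Its arguments: {"type":"object","properties":{"steps":{"type":"array"},"claw":{"type":"number"},"grip_force":{"type":"number"}},"required":["steps"]}

```bash
mkdir -p pics; python3 - <<'E'
from plant import sensors, vision, r
import cv2,pickle
s=sensors.get_state();print(s['clock'],s['tool_pos'],s['eef_rot'],s['opening'],r.tip_extent)
for n in ['top','scene']:
    d=vision.snapshot(n);pickle.dump(d,open(n+'.pkl','wb'))
    cv2.imwrite(f'pics/{n}0.png',d['img'][:,:,::-1]);print(n,d['fx'],d['fy'],d['cx'],d['cy'],d['position'],d['rotation'])
E
```

```text
0.0 [ 0.27479557 -0.56068179  0.25692553] [ 9.74136691e-01  2.25957676e-01 -2.77960665e-04 -8.70655325e-04] 1.0031362427993147 0.019
top 446.32931308354733 446.32931308354733 316.16468089265413 212.09905297900306 [0.55513857 0.04363218 0.75179898] [ 0.71559224 -0.69779022  0.02883923 -0.01359589]
scene 505.11921175618784 505.11921175618784 318.6589961447875 202.253579507797 [0.91941961 0.52216195 0.58435044] [ 0.26514277  0.86020404 -0.41677125 -0.12668879]
```

View pics/top0.png

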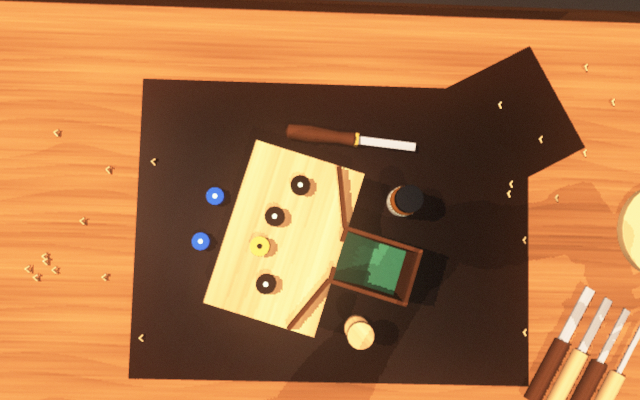

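View pics/scene0.png

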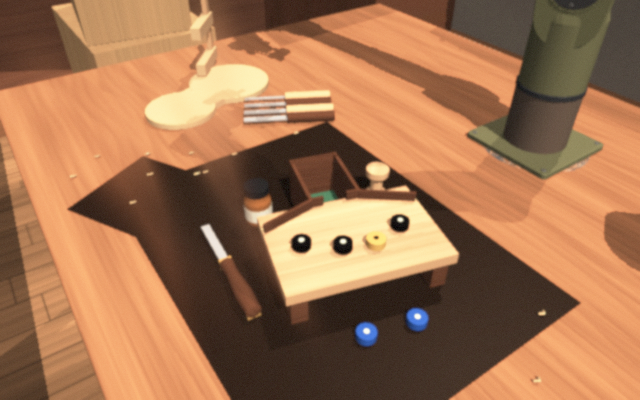

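The top view shows ebony at (300,185), (275,216) and (265,284), boxwood at (260,246), and blue look-alikes off the board. The board corners are at about (256,140), (205,303), (315,337) and (364,173). The jar is at (404,200) and the spool at (360,332).

```bash
cat > h.py <<'E'
import numpy as np, cv2, json
from scipy.spatial.transform import Rotation as R
from scipy.optimize import least_squares
def ray(d,u,v,z):
    q=R.from_quat(d['rotation']) if np.size(d['rotation'])==4 else R.from_matrix(d['rotation'])
    w=q.apply([(u-d['cx'])/d['fx'],(v-d['cy'])/d['fy'],1]); p=np.array(d['position'])
    return (p+w*(z-p[2])/w[2])[:2]
def discs(d,z=.084):
    """disc dots: black blobs / yellow blob by color"""
    im=d['img'];hsv=cv2.cvtColor(im,cv2.COLOR_RGB2HSV);out=[]
    dark=(im.max(2)<60).astype(np.uint8); yel=cv2.inRange(hsv,(22,150,120),(34,255,255))
    return dark,yel
def toB(p,b):
    c,s=np.cos(b[2]),np.sin(b[2]);return np.array([[c,s],[-s,c]])@(np.asarray(p)-b[:2])
def toW(p,b):
    c,s=np.cos(b[2]),np.sin(b[2]);return np.array([[c,-s],[s,c]])@np.asarray(p)+b[:2]
E
python3 - <<'E'
from h import *;import pickle
d=pickle.load(open('top.pkl','rb'))
C=[(256,140),(205,303),(315,337),(364,173)]
W=np.array([ray(d,*c,.07) for c in C]);print(W)
B0=np.array([(-.11,.13),(-.11,-.13),(.065,-.13),(.065,.13)])
f=lambda b:(np.array([toW(p,b) for p in B0])-W).ravel()
best=min((least_squares(f,[.5,0,a]) for a in (0,1.5,3,-1.5)),key=lambda o:o.cost)
b=best.x;print(b,best.fun.reshape(-1,2)*1000);np.save('b.npy',b)
im=d['img'];g=cv2.cvtColor(im,cv2.COLOR_RGB2GRAY).astype(float)
for n,(u,v),z in [('e1',(300,185),.084),('e2',(275,216),.084),('box',(260,246),.084),('e3',(265,284),.084),('jar',(408,199),.075),('spool',(361,334),.068),('gT',(343,236),.086),('gB',(333,273),.086)]:
    if n[0]=='e':
        p=g[v-4:v+5,u-4:u+5];p=np.clip(p-90,0,None);yy,xx=np.mgrid[-4:5,-4:5];u,v=u+(p*xx).sum()/p.sum(),v+(p*yy).sum()/p.sum()
    w=ray(d,u,v,z);print(n,round(u,1),round(v,1),w.round(4),(toB(w,b)*1000).round(1))
E
```

```text
[[ 0.70516696  0.12486013]
 [ 0.45505896  0.19324687]
 [ 0.40794999  0.02656371]
 [ 0.65860602 -0.04286712]]
[ 0.55069457  0.0537659  -1.84077114] [[ 0.1564851   0.24938144]
 [-0.31769294  1.20649712]
 [ 0.11752827 -0.7714264 ]
 [ 0.04367958 -0.68445216]]
e1 299.8 184.3 [0.6367 0.0554] [-24.5  82.4]
e2 274.0 215.7 [0.5884 0.0926] [-47.5  26. ]
box 260 246 [0.5428 0.1121] [-54.1 -23.2]
e3 265.2 283.8 [0.4871 0.1026] [-30.1 -74.3]
jar 408 199 [ 0.6197 -0.1104] [139.8 110.3]
spool 361 334 [ 0.4134 -0.043 ] [ 129.9 -106.5]
gT 343 236 [ 0.5607 -0.0111] [59.9 26.9]
gB 333 273 [0.5055 0.0026] [ 61.4 -29.9]
```

```bash
python3 - <<'E'
import cv2
i=cv2.imread('pics/top0.png')[120:350,180:440];cv2.imwrite('pics/c.png',cv2.resize(i,(780,690-90) if 0 else (678,600),interpolation=cv2.INTER_CUBIC))
E
```

```text
(no output)
```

View pics/c.png

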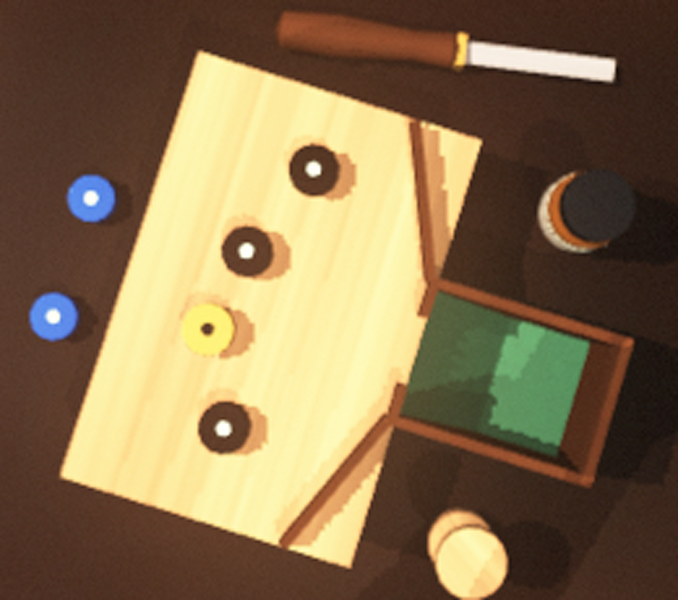

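The board fit is good to about 1 mm, and the disc and gate positions agree with the sizes given. My plan is to push each disc with the two fingertips slightly apart, about 12 mm, so that the disc nests between them. The front face will be the tool's -x side. I'll start with the middle ebony disc.

```bash
cat > plan.py <<'E'
# args: waypoints "x,y,h,D,tipz,n" (mm,deg): disc ref, heading, TCP distance behind, tip height over board, rows
import sys
from h import *
from plant import sensors
b=np.load('b.npy');s=sensors.get_state()
p=np.array(s['tool_pos']);Rt=R.from_quat(s['eef_rot']);x=Rt.apply([1,0,0]);z=Rt.apply([0,0,1])
yaw=np.degrees(np.arctan2(x[1],x[0]));off=np.degrees(b[2])+180
h=(yaw-off+180)%360-180
pb=toB(p[:2],b)*1000
print('t',s['clock'],'board tcp',pb.round(1),'tip z',(p[2]-.019-.07)*1000,'h',h.round(1),'tilt',z.round(4),'F',s['contact_force'].round(1),'q',np.round(s['q'],2))
st=None;tip=(p[2]-.089)*1000
for a in sys.argv[1:]:
    X,Y,H,D,T,n=map(float,a.split(','));n=int(n)
    if st is None: # express current pose as disc ref with the same D
        st=np.array([*(pb+D*np.array([np.cos(np.radians(h)),np.sin(np.radians(h))])),h,D,tip])
    en=np.array([X,Y,H,D,T]);
    f=lambda v:(v[:2]-v[3]*np.array([np.cos(np.radians(v[2])),np.sin(np.radians(v[2]))]))
    rows=[]
    for i in range(n):
        v0=st+(en-st)*i/n;v1=st+(en-st)*(i+1)/n
        d=f(v1)-f(v0);th=np.radians(v0[2])
        fwd=d@[np.cos(th),np.sin(th)];left=d@[-np.sin(th),np.cos(th)]
        # tool -x = fwd; z down; y=z cross x: x=-fwd,z=-up -> y = up x fwd = left
        rows.append([[round(-fwd/10,2),round(left/10,2),round(-(v1[4]-v0[4])/10,2)],[0,0,round(-(v1[2]-v0[2]),1)]])
    print(json.dumps(rows));st=en
E
python3 plan.py -- 2>/dev/null | head -0; python3 plan.py -47,26,-18,33,60,13
```

```text
t 0.1 board tcp [ 665.8 -102. ] tip z 167.99920223079886 h -48.4 tilt [-8.0e-04  1.4e-03 -1.0e+00] F [-0.8  0.6 -0.2] q [ 1.15  0.69 -0.19  1.57  0.16  0.9  -0.22]
[[[4.63, -3.58, 0.83], [0, 0, -2.3]], [[4.76, -3.39, 0.83], [0, 0, -2.3]], [[4.89, -3.19, 0.83], [0, 0, -2.3]], [[5.01, -2.99, 0.83], [0, 0, -2.3]], [[5.13, -2.78, 0.83], [0, 0, -2.3]], [[5.23, -2.57, 0.83], [0, 0, -2.3]], [[5.32, -2.36, 0.83], [0, 0, -2.3]], [[5.41, -2.14, 0.83], [0, 0, -2.3]], [[5.49, -1.91, 0.83], [0, 0, -2.3]], [[5.56, -1.69, 0.83], [0, 0, -2.3]], [[5.62, -1.46, 0.83], [0, 0, -2.3]], [[5.66, -1.23, 0.83], [0, 0, -2.3]], [[5.7, -1.0, 0.83], [0, 0, -2.3]]]
```

Emit:
step_arm --steps '[[[4.6, -3.6, 0], [0, 0, -2.3]], [[4.8, -3.4, 0], [0, 0, -2.3]], [[4.9, -3.2, 0], [0, 0, -2.3]], [[5.0, -3.0, 0], [0, 0, -2.3]], [[5.1, -2.8, 0], [0, 0, -2.3]], [[5.2, -2.6, 0], [0, 0, -2.3]], [[5.3, -2.4, 0], [0, 0, -2.3]], [[5.4, -2.1, 0.5], [0, 0, -2.3]], [[5.5, -1.9, 0.5], [0, 0, -2.3]], [[5.5, -1.7, 1], [0, 0, -2.3]], [[5.6, -1.5, 1], [0, 0, -2.3]], [[0, 0, 0], [0, 0, 0]]]' --claw -0.73 --grip_force 20

```text
clock: 1.6
tool_pos: [0.5573, 0.0205, 0.2268]
eef_rot: [0.899, 0.438, 0.001, -0.002]
contact_force: [0.9, -0.2, -0.6]
opening: 0.133
finger_force: 0.0
```

```bash
python3 plan.py -47,26,-18,33,60,6 -47,26,-18,33,4,4
```

```text
t 1.6 board tcp [30.3 15.2] tip z 137.8339563921111 h -22.6 tilt [ 2.0e-04  4.2e-03 -1.0e+00] F [ 0.9 -0.2 -0.6] q [ 0.03  0.65 -0.25  1.8   0.22  0.72 -1.  ]
[[[1.81, -0.37, 1.3], [0, 0, -0.8]], [[1.81, -0.35, 1.3], [0, 0, -0.8]], [[1.82, -0.32, 1.3], [0, 0, -0.8]], [[1.82, -0.3, 1.3], [0, 0, -0.8]], [[1.82, -0.28, 1.3], [0, 0, -0.8]], [[1.83, -0.25, 1.3], [0, 0, -0.8]]]
[[[-0.0, 0.0, 1.4], [0, 0, -0.0]], [[-0.0, 0.0, 1.4], [0, 0, -0.0]], [[-0.0, 0.0, 1.4], [0, 0, -0.0]], [[-0.0, 0.0, 1.4], [0, 0, -0.0]]]
```

Emit:
step_arm --steps '[[[1.8, -0.4, 1.8], [0, 0, -0.8]], [[1.8, -0.35, 1.8], [0, 0, -0.8]], [[1.8, -0.3, 1.8], [0, 0, -0.8]], [[1.8, -0.3, 1.8], [0, 0, -0.8]], [[1.8, -0.3, 1.8], [0, 0, -0.8]], [[1.85, -0.25, 1.8], [0, 0, -0.8]], [[0, 0, 0], [0, 0, 0]]]'

```text
clock: 2.48
tool_pos: [0.6052, 0.1147, 0.1179]
eef_rot: [0.881, 0.472, -0.001, -0.001]
contact_force: [0.3, -0.8, 0.1]
opening: 0.134
finger_force: 0.0
```

```bash
python3 plan.py -47,26,-18,33,4,3; python3 - <<'E'
from plant import vision
import cv2
d=vision.snapshot('wrist');cv2.imwrite('pics/w1.png',d['img'][:,:,::-1])
E
```

```text
t 2.475 board tcp [-73.2  36.3] tip z 28.897368646584585 h -18.1 tilt [-2.3e-03  8.0e-04 -1.0e+00] F [ 0.3 -0.8  0.1] q [-0.15  0.86 -0.21  1.7   0.28  0.61 -1.1 ]
[[[0.16, -0.06, 0.83], [0, 0, -0.0]], [[0.16, -0.06, 0.83], [0, 0, -0.0]], [[0.16, -0.06, 0.83], [0, 0, -0.0]]]
```

View pics/w1.png

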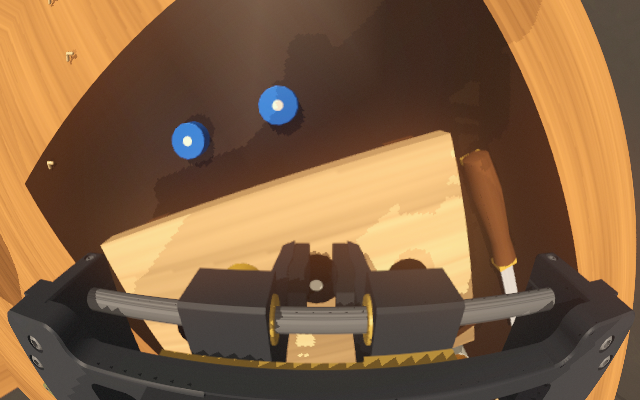

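The disc dot at (316,286) is centred between the fingers, so I'll descend and push.

Emit:
step_arm --steps '[[[0.15, -0.05, 0.8], [0, 0, 0]], [[0.15, -0.05, 0.85], [0, 0, 0]], [[0.15, -0.05, 0.85], [0, 0, 0]], [[0, 0, 0], [0, 0, 0]]]'

```text
clock: 3.02
tool_pos: [0.6065, 0.1169, 0.0939]
eef_rot: [0.882, 0.471, -0.001, -0.0]
contact_force: [-0.2, -0.5, -0.9]
opening: 0.136
finger_force: 0.0
```

```bash
python3 plan.py -47,26,-18,22.75,4,2 25,2,-18,22.75,4,8 38,0,0,22.75,4,3 70,0,0,22.75,4,5
```

```text
t 3.025 board tcp [-75.7  36.9] tip z 4.948591199219088 h -18.3 tilt [-1.3e-03 -4.0e-04 -1.0e+00] F [-0.2 -0.5 -0.9] q [-0.16  0.9  -0.19  1.7   0.28  0.57 -1.11]
[[[-0.4, -0.07, 0.05], [0, 0, -0.2]], [[-0.4, -0.07, 0.05], [0, 0, -0.2]]]
[[[-0.95, -0.01, -0.0], [0, 0, -0.0]], [[-0.95, -0.01, -0.0], [0, 0, -0.0]], [[-0.95, -0.01, -0.0], [0, 0, -0.0]], [[-0.95, -0.01, -0.0], [0, 0, -0.0]], [[-0.95, -0.01, -0.0], [0, 0, -0.0]], [[-0.95, -0.01, -0.0], [0, 0, -0.0]], [[-0.95, -0.01, -0.0], [0, 0, -0.0]], [[-0.95, -0.01, -0.0], [0, 0, -0.0]]]
[[[-0.45, -0.17, -0.0], [0, 0, -6.0]], [[-0.45, -0.21, -0.0], [0, 0, -6.0]], [[-0.45, -0.26, -0.0], [0, 0, -6.0]]]
[[[-0.64, 0.0, -0.0], [0, 0, -0.0]], [[-0.64, 0.0, -0.0], [0, 0, -0.0]], [[-0.64, 0.0, -0.0], [0, 0, -0.0]], [[-0.64, 0.0, -0.0], [0, 0, -0.0]], [[-0.64, 0.0, -0.0], [0, 0, -0.0]]]
```

Emit:
step_arm --steps '[[[-0.4, -0.05, 0], [0, 0, 0]], [[-0.4, -0.05, 0], [0, 0, 0]], [[-0.95, 0, 0], [0, 0, 0]], [[-0.95, 0, 0], [0, 0, 0]], [[-0.95, 0, 0], [0, 0, 0]], [[-0.95, 0, 0], [0, 0, 0]], [[-0.95, 0, 0], [0, 0, 0]], [[-0.95, 0, 0], [0, 0, 0]], [[-0.95, 0, 0], [0, 0, 0]], [[-0.8, 0, 0], [0, 0, 0]], [[0, 0, 0], [0, 0, 0]]]'

```text
clock: 4.4
tool_pos: [0.5599, 0.0481, 0.0947]
eef_rot: [0.882, 0.471, -0.0, 0.0]
contact_force: [0.6, 0.3, 0.1]
opening: 0.136
finger_force: 0.0
```

```bash
python3 plan.py 38,0,0,22.75,4,4 71,0,0,22.75,4,5; python3 - <<'E'
from plant import vision
import cv2
d=vision.snapshot('scene');cv2.imwrite('pics/s1.png',d['img'][140:340,200:500,::-1].repeat(2,0).repeat(2,1))
E
```

```text
t 4.4 board tcp [ 3.  10.3] tip z 5.673462324621112 h -18.4 tilt [-6.e-04 -7.e-04 -1.e+00] F [0.6 0.3 0.1] q [-0.06  0.85 -0.18  1.88  0.32  0.44 -1.07]
[[[-0.35, -0.15, 0.04], [0, 0, -4.6]], [[-0.35, -0.18, 0.04], [0, 0, -4.6]], [[-0.35, -0.21, 0.04], [0, 0, -4.6]], [[-0.35, -0.23, 0.04], [0, 0, -4.6]]]
[[[-0.66, 0.0, -0.0], [0, 0, -0.0]], [[-0.66, 0.0, -0.0], [0, 0, -0.0]], [[-0.66, 0.0, -0.0], [0, 0, -0.0]], [[-0.66, 0.0, -0.0], [0, 0, -0.0]], [[-0.66, 0.0, -0.0], [0, 0, -0.0]]]
```

View pics/s1.png

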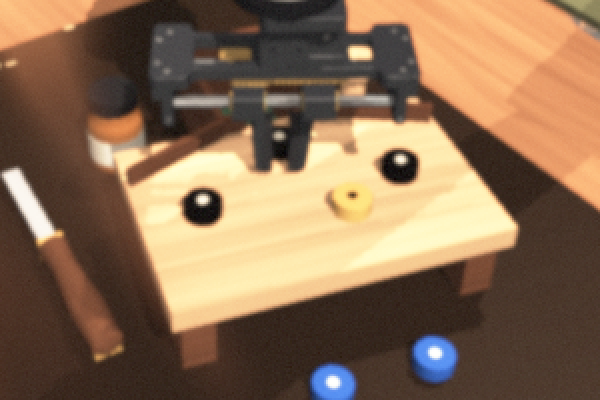

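The disc at (279,142) sits between the fingers in front, and the others haven't moved. I'll turn and push on through the gate.

Emit:
step_arm --steps '[[[-0.35, -0.15, 0.1], [0, 0, -4.6]], [[-0.35, -0.2, 0.05], [0, 0, -4.6]], [[-0.35, -0.2, 0], [0, 0, -4.6]], [[-0.35, -0.25, 0], [0, 0, -4.6]], [[-0.65, 0, 0], [0, 0, 0]], [[-0.65, 0, 0], [0, 0, 0]], [[-0.65, 0, 0], [0, 0, 0]], [[-0.65, 0, 0], [0, 0, 0]], [[-0.65, 0, 0], [0, 0, 0]], [[0, 0, 0], [0, 0, 0]]]'

```text
clock: 5.7
tool_pos: [0.5384, 0.0092, 0.0933]
eef_rot: [0.795, 0.606, 0.001, -0.0]
contact_force: [-0.8, 0.8, -0.6]
opening: 0.135
finger_force: 0.9
```

```bash
python3 plan.py 73,0,0,22.75,4,1; python3 plan.py 30,0,0,22.75,60,3 -24.5,82.4,-62,34,60,6 -24.5,82.4,-62,34,4,3
```

```text
t 5.7 board tcp [46.2  0. ] tip z 4.2944371025969845 h 0.1 tilt [ 7.0e-04  1.1e-03 -1.0e+00] F [-0.8  0.8 -0.6] q [ 0.05  0.84 -0.25  1.95  0.48  0.41 -0.83]
[[[-0.4, -0.01, 0.03], [0, 0, 0.1]]]
t 5.7 board tcp [46.2  0. ] tip z 4.2944371025969845 h 0.1 tilt [ 7.0e-04  1.1e-03 -1.0e+00] F [-0.8  0.8 -0.6] q [ 0.05  0.84 -0.25  1.95  0.48  0.41 -0.83]
[[[1.3, 0.0, -1.86], [0, 0, 0.0]], [[1.3, -0.0, -1.86], [0, 0, 0.0]], [[1.3, -0.0, -1.86], [0, 0, 0.0]]]
[[[1.06, 1.82, -0.0], [0, 0, 10.3]], [[1.28, 1.66, -0.0], [0, 0, 10.3]], [[1.48, 1.47, -0.0], [0, 0, 10.3]], [[1.62, 1.25, -0.0], [0, 0, 10.3]], [[1.72, 1.01, -0.0], [0, 0, 10.3]], [[1.77, 0.75, -0.0], [0, 0, 10.3]]]
[[[-0.0, 0.0, 1.87], [0, 0, -0.0]], [[-0.0, 0.0, 1.87], [0, 0, -0.0]], [[-0.0, 0.0, 1.87], [0, 0, -0.0]]]
```

Emit:
step_arm --steps '[[[1.3, 0, -1.9], [0, 0, 0]], [[1.3, 0, -1.9], [0, 0, 0]], [[1.3, 0, -1.9], [0, 0, 0]], [[1.05, 1.8, 0], [0, 0, 10.3]], [[1.3, 1.65, 0], [0, 0, 10.3]], [[1.5, 1.45, 0], [0, 0, 10.3]], [[1.6, 1.25, 0], [0, 0, 10.3]], [[1.7, 1.0, 0], [0, 0, 10.3]], [[1.75, 0.75, 0], [0, 0, 10.3]], [[0, 0, 0], [0, 0, 0]]]'

```text
clock: 6.95
tool_pos: [0.6693, 0.0627, 0.1499]
eef_rot: [0.994, 0.112, 0.0, 0.001]
contact_force: [0.6, -0.2, -1.2]
opening: 0.135
finger_force: 0.0
```

```bash
python3 plan.py -24.5,82.4,-62,34,4,4; python3 - <<'E'
from plant import vision
import cv2
a=vision.snapshot('top')['img'][100:350,170:440,::-1].repeat(2,0).repeat(2,1);cv2.imwrite('pics/t2.png',a)
E
```

```text
t 6.95 board tcp [-40.2 111.9] tip z 60.9422905448419 h -61.6 tilt [ 5.0e-04 -1.2e-03 -1.0e+00] F [ 0.6 -0.2 -1.2] q [-0.15  0.88 -0.03  1.5   0.04  0.76 -1.54]
[[[0.01, 0.0, 1.42], [0, 0, 0.1]], [[0.01, 0.0, 1.42], [0, 0, 0.1]], [[0.01, 0.0, 1.42], [0, 0, 0.1]], [[0.01, 0.0, 1.42], [0, 0, 0.1]]]
```

View pics/t2.png

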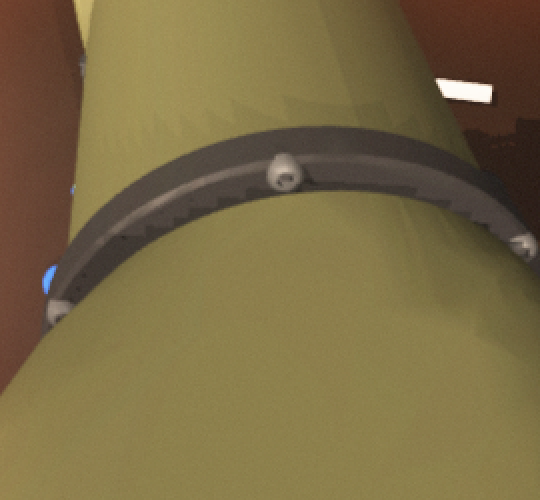

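The top view is blocked by the arm, so I'll use the scene camera.

```bash
python3 - <<'E'
from plant import vision
import cv2
a=vision.snapshot('scene')['img'][140:340,200:500,::-1].repeat(2,0).repeat(2,1);cv2.imwrite('pics/s2.png',a)
E
```

```text
(no output)
```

View pics/s2.png

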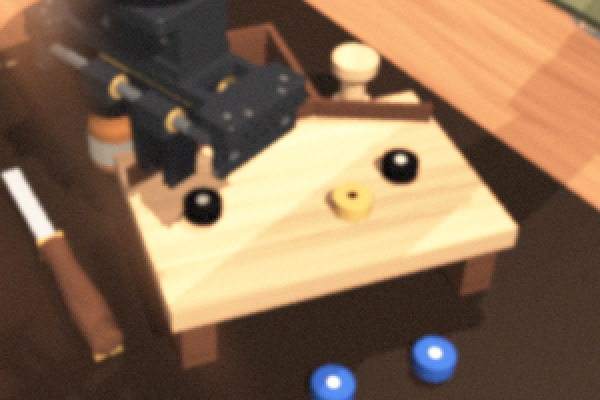

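Ebony at (202,205) and (400,165) and the boxwood at (352,203) haven't moved, and no third disc is visible on the board. I'll go down behind the next one.

Emit:
step_arm --steps '[[[0, 0, 1.4], [0, 0, 0]], [[0, 0, 1.4], [0, 0, 0]], [[0, 0, 1.4], [0, 0, 0]], [[0.05, 0, 1.45], [0, 0, 0.4]], [[0, 0, 0], [0, 0, 0]]]'

```text
clock: 7.68
tool_pos: [0.6681, 0.0629, 0.0919]
eef_rot: [0.994, 0.108, -0.002, 0.0]
contact_force: [-0.4, 0.2, -0.8]
opening: 0.137
finger_force: 0.0
```

```bash
python3 plan.py -24.5,82.4,-62,22.75,4,2 16,5,-62,22.75,4,9 36,0,0,22.75,4,9 71,0,0,22.75,4,5
```

```text
t 7.675 board tcp [-40.1 110.7] tip z 2.899065036192694 h -62.1 tilt [-3.e-03 -5.e-04 -1.e+00] F [-0.4  0.2 -0.8] q [-0.15  0.95 -0.03  1.53  0.04  0.66 -1.55]
[[[-0.48, 0.03, -0.06], [0, 0, -0.1]], [[-0.48, 0.03, -0.06], [0, 0, -0.1]]]
[[[-0.97, -0.01, -0.0], [0, 0, -0.0]], [[-0.97, -0.01, -0.0], [0, 0, -0.0]], [[-0.97, -0.01, -0.0], [0, 0, -0.0]], [[-0.97, -0.01, -0.0], [0, 0, -0.0]], [[-0.97, -0.01, -0.0], [0, 0, -0.0]], [[-0.97, -0.01, -0.0], [0, 0, -0.0]], [[-0.97, -0.01, -0.0], [0, 0, -0.0]], [[-0.97, -0.01, -0.0], [0, 0, -0.0]], [[-0.97, -0.01, -0.0], [0, 0, -0.0]]]
[[[-0.17, -0.1, -0.0], [0, 0, -6.9]], [[-0.19, -0.12, -0.0], [0, 0, -6.9]], [[-0.21, -0.14, -0.0], [0, 0, -6.9]], [[-0.22, -0.17, -0.0], [0, 0, -6.9]], [[-0.23, -0.19, -0.0], [0, 0, -6.9]], [[-0.24, -0.22, -0.0], [0, 0, -6.9]], [[-0.24, -0.25, -0.0], [0, 0, -6.9]], [[-0.25, -0.27, -0.0], [0, 0, -6.9]], [[-0.24, -0.3, -0.0], [0, 0, -6.9]]]
[[[-0.7, 0.0, -0.0], [0, 0, -0.0]], [[-0.7, 0.0, -0.0], [0, 0, -0.0]], [[-0.7, 0.0, -0.0], [0, 0, -0.0]], [[-0.7, 0.0, -0.0], [0, 0, -0.0]], [[-0.7, 0.0, -0.0], [0, 0, -0.0]]]
```

Emit:
step_arm --steps '[[[-0.5, 0.05, -0.1], [0, 0, 0]], [[-0.5, 0, -0.05], [0, 0, 0]], [[-0.95, 0, 0], [0, 0, 0]], [[-0.95, 0, 0], [0, 0, 0]], [[-0.95, 0, 0], [0, 0, 0]], [[-0.95, 0, 0], [0, 0, 0]], [[-0.95, 0, 0], [0, 0, 0]], [[-0.95, 0, 0], [0, 0, 0]], [[-0.95, 0, 0], [0, 0, 0]], [[-0.95, 0, 0], [0, 0, 0]], [[-0.95, 0, 0], [0, 0, 0]], [[0, 0, 0], [0, 0, 0]]]'

```text
clock: 9.18
tool_pos: [0.575, 0.0417, 0.0952]
eef_rot: [0.994, 0.108, -0.001, 0.0]
contact_force: [0.5, -0.5, -0.0]
opening: 0.133
finger_force: 0.0
```

```bash
python3 plan.py 36,0,0,22.75,4,9; python3 - <<'E'
from plant import vision
import cv2
a=vision.snapshot('wrist')['img'][:,:,::-1];cv2.imwrite('pics/w2.png',a)
E
```

```text
t 9.175 board tcp [ 5.2 26.7] tip z 6.162270497632044 h -62.1 tilt [-1.3e-03 -4.0e-04 -1.0e+00] F [ 0.5 -0.5 -0. ] q [-0.14  0.86 -0.03  1.84  0.05  0.45 -1.55]
[[[-0.19, -0.11, 0.02], [0, 0, -6.9]], [[-0.2, -0.13, 0.02], [0, 0, -6.9]], [[-0.22, -0.15, 0.02], [0, 0, -6.9]], [[-0.23, -0.18, 0.02], [0, 0, -6.9]], [[-0.24, -0.21, 0.02], [0, 0, -6.9]], [[-0.25, -0.23, 0.02], [0, 0, -6.9]], [[-0.25, -0.26, 0.02], [0, 0, -6.9]], [[-0.25, -0.29, 0.02], [0, 0, -6.9]], [[-0.25, -0.32, 0.02], [0, 0, -6.9]]]
```

View pics/w2.png

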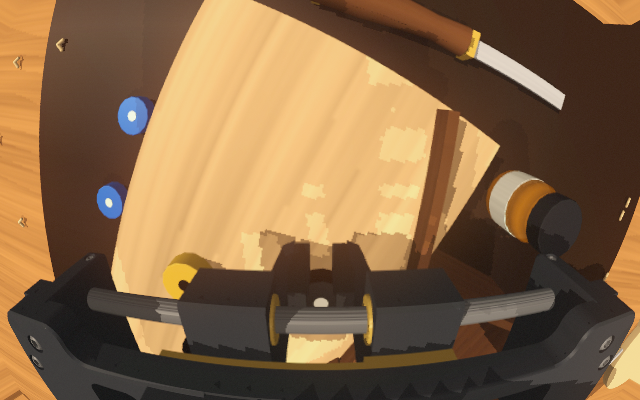

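The disc dot at (320,303) is still centred between the fingers. Next I'll turn about it and push through.

Emit:
step_arm --steps '[[[-0.2, -0.1, 0.05], [0, 0, -6.9]], [[-0.2, -0.15, 0.05], [0, 0, -6.9]], [[-0.2, -0.15, 0.05], [0, 0, -6.9]], [[-0.25, -0.2, 0.05], [0, 0, -6.9]], [[-0.25, -0.2, 0], [0, 0, -6.9]], [[-0.25, -0.25, 0], [0, 0, -6.9]], [[-0.25, -0.25, 0], [0, 0, -6.9]], [[-0.25, -0.3, 0], [0, 0, -6.9]], [[-0.25, -0.3, 0], [0, 0, -6.9]], [[0, 0, 0], [0, 0, 0]]]'

```text
clock: 10.48
tool_pos: [0.5482, 0.0413, 0.0932]
eef_rot: [0.796, 0.605, 0.0, -0.0]
contact_force: [0.3, 0.4, 0.4]
opening: 0.133
finger_force: 0.0
```

```bash
python3 plan.py 71,0,0,22.75,4,5; python3 - <<'E'
from plant import vision
import cv2
a=vision.snapshot('wrist')['img'][:,:,::-1];cv2.imwrite('pics/w3.png',a[200:,150:490])
E
```

```text
t 10.475 board tcp [12.7  1. ] tip z 4.18046814059983 h -0.1 tilt [ 2.e-04  2.e-04 -1.e+00] F [0.3 0.4 0.4] q [-0.    0.85 -0.27  1.91  0.48  0.44 -0.9 ]
[[[-0.71, -0.02, 0.0], [0, 0, -0.0]], [[-0.71, -0.02, 0.0], [0, 0, -0.0]], [[-0.71, -0.02, 0.0], [0, 0, -0.0]], [[-0.71, -0.02, 0.0], [0, 0, -0.0]], [[-0.71, -0.02, 0.0], [0, 0, -0.0]]]
```

View pics/w3.png

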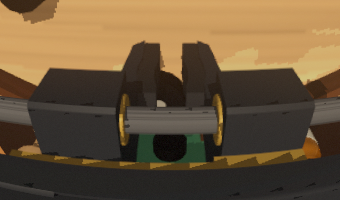

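The disc is between the fingers, slightly to the left, and the first disc can be seen in the green slot at (170,148). I'll push it through.

Emit:
step_arm --steps '[[[-0.7, -0.05, 0], [0, 0, 0]], [[-0.7, -0.05, 0], [0, 0, 0]], [[-0.7, 0, 0], [0, 0, 0]], [[-0.7, 0, 0], [0, 0, 0]], [[-0.75, 0, 0], [0, 0, 0]], [[0, 0, 0], [0, 0, 0]]]'

```text
clock: 11.28
tool_pos: [0.5381, 0.0091, 0.0934]
eef_rot: [0.796, 0.606, 0.002, -0.001]
contact_force: [1.1, 4.3, -0.6]
opening: 0.134
finger_force: 1.9
```

```bash
python3 plan.py 30,0,0,22.75,60,3 -30.1,-74.3,62,34,60,7 ; python3 - <<'E'
from plant import vision
import cv2
a=vision.snapshot('wrist')['img'][:,:,::-1];cv2.imwrite('pics/w4.png',a[200:,150:490])
E
```

```text
t 11.275 board tcp [46.5 -0.2] tip z 4.376970007554548 h 0.1 tilt [ 0.0017  0.0031 -1.    ] F [ 1.1  4.3 -0.6] q [ 0.06  0.84 -0.27  1.95  0.51  0.41 -0.86]
[[[1.31, 0.01, -1.85], [0, 0, 0.0]], [[1.31, 0.01, -1.85], [0, 0, 0.0]], [[1.31, 0.01, -1.85], [0, 0, 0.0]]]
[[[0.99, -1.44, -0.0], [0, 0, -8.9]], [[1.14, -1.32, -0.0], [0, 0, -8.9]], [[1.27, -1.17, -0.0], [0, 0, -8.9]], [[1.37, -1.01, -0.0], [0, 0, -8.9]], [[1.44, -0.84, -0.0], [0, 0, -8.9]], [[1.48, -0.66, -0.0], [0, 0, -8.9]], [[1.48, -0.47, -0.0], [0, 0, -8.9]]]
```

View pics/w4.png

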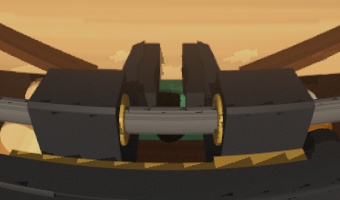

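The slot view is ambiguous and the tool reads a light 4 N. I'll back off to hover behind the third disc and check numerically.

Emit:
step_arm --steps '[[[1.3, 0, 0], [0, 0, 0]], [[1.3, 0, -2.8], [0, 0, 0]], [[1.3, 0, -2.8], [0, 0, 0]], [[1.0, -1.45, 0], [0, 0, -8.9]], [[1.15, -1.3, 0], [0, 0, -8.9]], [[1.25, -1.15, 0], [0, 0, -8.9]], [[1.35, -1.0, 0], [0, 0, -8.9]], [[1.45, -0.85, 0], [0, 0, -8.9]], [[1.5, -0.65, 0], [0, 0, -8.9]], [[1.5, -0.45, 0], [0, 0, -8.9]], [[0, 0, 0], [0, 0, 0]]]'

```text
clock: 12.7
tool_pos: [0.4613, 0.125, 0.1492]
eef_rot: [0.368, 0.93, -0.0, -0.0]
contact_force: [0.9, 0.1, -0.1]
opening: 0.136
finger_force: 0.0
```

```bash
cat > chk.py <<'E'
from h import *;import pickle
from plant import vision
b=np.load('b.npy')
d=vision.snapshot('top');im=d['img'];hs=cv2.cvtColor(im,cv2.COLOR_RGB2HSV)
q=R.from_quat(d['rotation'])
def proj(w):
    c=q.inv().apply(np.array(w)-d['position']);return int(round(d['fx']*c[0]/c[2]+d['cx'])),int(round(d['fy']*c[1]/c[2]+d['cy']))
print('rows board x -110..175 step 7 ; cols y +77..-119; D dark W white G green Y yellow . wood o other')
for x in range(-75,176,6):
    l=''
    for y in range(84,-112,-5):
        z=.075 if x<65 else max(.012,.07-(x-65)/1000)
        u,v=proj([*toW([x/1000,y/1000],b),z]);r,g,bl=map(int,im[v,u]);h,s,val=map(int,hs[v,u])
        l+='W' if min(r,g,bl)>150 and s<60 else 'G' if 40<h<95 and s>90 else 'Y' if 23<h<34 and s>150 and val>150 else '.' if val>150 else 'D' if val<50 else 'o'
    print('%4d'%x,l)
E
python3 chk.py; python3 plan.py -30.1,-74.3,62,34,4,4
```

```text
rows board x -110..175 step 7 ; cols y +77..-119; D dark W white G green Y yellow . wood o other
 -75 ................................oooooooo
 -69 .................................ooooooo
 -63 .................................ooooooo
 -57 .....................oo...........oooooo
 -51 .....................................ooo
 -45 .....................................ooo
 -39 ..............................ooooo...oo
 -33 .............................ooo.oo....o
 -27 .............................ooo.oo....o
 -21 ..............................oooo....oo
 -15 ......................................oo
  -9 .......................................o
  -3 ........................................
   3 ........................................
   9 ........................................
  15 ........................................
  21 ........................................
  27 ......................................oo
  33 WWWWWWWWWWWWWWWWWWWWWW..............ooo.
  39 o................................ooo....
  45 ...o..........................oooo......
  51 ...........................oooo.
[... 520 characters left out ...]
oooooooo.oGo.GGGDD.WoDoooo.ooooooooo.o..
 129 oooooooo.o...GGGoDDDDG.Goo.oooooooo.....
 135 oooooooo.o.GGG..oDGoooGGGo.oooooooo.o...
 141 oooooooo.oGGGGGGoDDDGGGGooooooooooooo...
 147 oooooooD.oGGGGGGDDDDDGGGoo.oooooooooo...
 153 oooooooo.oGGGGGGoDDDDDGGoDooooooooooo...
 159 oooooooD.oGGGGGGoooDDGGGoDooooooooooooo.
 165 oooooooo.oGGGGGGooooGGGGoDoooooooooooooo
 171 oooooooo.oGGGGGGGooooGGGoDoooooooooooooo
t 12.75 board tcp [ -44.5 -104.2] tip z 60.19319042539845 h 62.2 tilt [-0.    -0.001 -1.   ] F [0.2 0.  0.4] q [-0.02  0.74 -0.56  2.09  0.78  0.53 -0.34]
[[[0.02, 0.03, 1.4], [0, 0, 0.0]], [[0.02, 0.03, 1.4], [0, 0, 0.0]], [[0.02, 0.03, 1.4], [0, 0, 0.0]], [[0.02, 0.03, 1.4], [0, 0, 0.0]]]
```

Two discs lie in the slot, at about board (150,-12) and (125,-5). The board holds only the third ebony disc and the boxwood, both where they were. I'll now push the third disc with a heading of 55°.

```bash
python3 plan.py -30.1,-74.3,55,34,30,2 -30.1,-74.3,55,34,4,2
```

```text
t 12.75 board tcp [ -44.5 -104.2] tip z 60.19319042539845 h 62.2 tilt [-0.    -0.001 -1.   ] F [0.2 0.  0.4] q [-0.02  0.74 -0.56  2.09  0.78  0.53 -0.34]
[[[0.03, 0.28, 1.51], [0, 0, 3.6]], [[0.04, 0.27, 1.51], [0, 0, 3.6]]]
[[[-0.0, 0.0, 1.3], [0, 0, -0.0]], [[-0.0, 0.0, 1.3], [0, 0, -0.0]]]
```

Emit:
step_arm --steps '[[[0.05, 0.3, 1.5], [0, 0, 3.6]], [[0.05, 0.25, 1.5], [0, 0, 3.6]], [[0, 0, 1.3], [0, 0, 0]], [[0, 0, 1.3], [0, 0, 0]], [[0, 0, 0], [0, 0, 0]]]'

```text
clock: 13.38
tool_pos: [0.4648, 0.1287, 0.0923]
eef_rot: [0.426, 0.905, -0.001, -0.0]
contact_force: [0.8, 0.3, -1.1]
opening: 0.14
finger_force: 0.0
```

```bash
python3 plan.py -30.1,-74.3,55,22.75,4,2 18,-5,55,22.75,4,9
```

```text
t 13.375 board tcp [ -49.3 -102.8] tip z 3.341307739562857 h 55.1 tilt [-0.0014 -0.0013 -1.    ] F [ 0.8  0.3 -1.1] q [-0.13  0.83 -0.39  2.11  0.88  0.38 -0.55]
[[[-0.58, 0.03, -0.03], [0, 0, 0.0]], [[-0.58, 0.03, -0.03], [0, 0, 0.0]]]
[[[-0.94, 0.0, -0.0], [0, 0, -0.0]], [[-0.94, 0.0, -0.0], [0, 0, -0.0]], [[-0.94, 0.0, -0.0], [0, 0, -0.0]], [[-0.94, 0.0, -0.0], [0, 0, -0.0]], [[-0.94, 0.0, -0.0], [0, 0, -0.0]], [[-0.94, 0.0, -0.0], [0, 0, -0.0]], [[-0.94, 0.0, -0.0], [0, 0, -0.0]], [[-0.94, 0.0, -0.0], [0, 0, -0.0]], [[-0.94, 0.0, -0.0], [0, 0, -0.0]]]
```

Emit:
step_arm --steps '[[[-0.6, 0.05, -0.05], [0, 0, 0]], [[-0.6, 0, 0], [0, 0, 0]], [[-0.95, 0, 0], [0, 0, 0]], [[-0.95, 0, 0], [0, 0, 0]], [[-0.95, 0, 0], [0, 0, 0]], [[-0.95, 0, 0], [0, 0, 0]], [[-0.95, 0, 0], [0, 0, 0]], [[-0.95, 0, 0], [0, 0, 0]], [[-0.95, 0, 0], [0, 0, 0]], [[-0.95, 0, 0], [0, 0, 0]], [[-0.95, 0, 0], [0, 0, 0]], [[0, 0, 0], [0, 0, 0]]]'

```text
clock: 14.88
tool_pos: [0.5282, 0.0534, 0.0936]
eef_rot: [0.426, 0.905, -0.0, 0.0]
contact_force: [0.1, -0.1, 1.5]
opening: 0.136
finger_force: 0.0
```

```bash
python3 plan.py 36,0,0,22.75,4,8; cat > wr.py <<'E'
from plant import vision
import cv2
im=vision.snapshot('wrist')['img'];g=im[:,:,:].max(2)
for v in range(276,312,3): print(v,' '.join('%3d'%g[v,u] for u in range(296,348,4)))
E
python3 wr.py
```

```text
t 14.875 board tcp [  6.4 -21.6] tip z 4.592262450650766 h 55.0 tilt [ 3.e-04 -4.e-04 -1.e+00] F [ 0.1 -0.1  1.5] q [ 0.1   0.87 -0.49  1.96  0.82  0.52 -0.29]
[[[-0.17, 0.12, 0.01], [0, 0, 6.9]], [[-0.18, 0.14, 0.01], [0, 0, 6.9]], [[-0.2, 0.16, 0.01], [0, 0, 6.9]], [[-0.21, 0.19, 0.01], [0, 0, 6.9]], [[-0.22, 0.21, 0.01], [0, 0, 6.9]], [[-0.22, 0.23, 0.01], [0, 0, 6.9]], [[-0.23, 0.26, 0.01], [0, 0, 6.9]], [[-0.23, 0.28, 0.01], [0, 0, 6.9]]]
276  57  56  56  56  51  53  51  52  54  55  55  58  58
279  56  53  54  54  49  48  51  49  52  51  53  55  56
282  52  53  52  53  47  47  49  50  50  50  53  52  54
285  49  51  49  51  47  47  48  47  46  45  52  51  53
288  47  50  50  48  45  44  47  45  44  45  48  50  50
291  47  48  47  44  43  42  44  42  43  41  46  47  47
294  51  49  51  42  40  41  39  44  40  41  48  52  50
297  51  50  49  38  38  41  39  39  39  41  46  49  49
300  46  47  47  36  39 103 144 128  37  38  46  47  47
303  48  46  45  36  37 151 151 151  72  38  46  48  47
306  50  49  51  46  46 134 133 134  81  45  51  53  52
309  81  81  82  80  82  81  80  80  81  80  81  81  81
```

The dot is centred at u≈321, so the disc is nested. I'll turn about it.

Emit:
step_arm --steps '[[[-0.2, 0.1, 0], [0, 0, 6.9]], [[-0.2, 0.15, 0], [0, 0, 6.9]], [[-0.2, 0.15, 0], [0, 0, 6.9]], [[-0.2, 0.2, 0], [0, 0, 6.9]], [[-0.2, 0.2, 0], [0, 0, 6.9]], [[-0.2, 0.25, 0], [0, 0, 6.9]], [[-0.25, 0.25, 0], [0, 0, 6.9]], [[-0.25, 0.3, 0], [0, 0, 6.8]], [[0, 0, 0], [0, 0, 0]]]'

```text
clock: 16.05
tool_pos: [0.5468, 0.0418, 0.0938]
eef_rot: [0.795, 0.606, -0.0, 0.0]
contact_force: [-1.1, -0.2, 0.6]
opening: 0.132
finger_force: 0.0
```

```bash
python3 plan.py 70,0,0,22.75,4,5;python3 wr.py|tail -5
```

```text
t 16.05 board tcp [12.6 -0.5] tip z 4.789619599267839 h 0.1 tilt [ 1.e-04 -2.e-04 -1.e+00] F [-1.1 -0.2  0.6] q [ 0.    0.85 -0.28  1.92  0.5   0.44 -0.91]
[[[-0.69, 0.01, 0.02], [0, 0, 0.0]], [[-0.69, 0.01, 0.02], [0, 0, 0.0]], [[-0.69, 0.01, 0.02], [0, 0, 0.0]], [[-0.69, 0.01, 0.02], [0, 0, 0.0]], [[-0.69, 0.01, 0.02], [0, 0, 0.0]]]
297  56  53  54  32  29  34  32  33  35  36  49  53  55
300  54  54  55  28  32  31  32  32 133 203  45  54  53
303  54  52  53  29  27  30  31  31 205 206  50  54  54
306  50  53  51  39  40  37  42  39 185 182  48  54  53
309  75  76  74  74  75  74  73  75  75  74  53  50  75
```

Emit:
step_arm --steps '[[[-0.6, 0.1, 0.05], [0, 0, 0]], [[-0.7, 0.05, 0], [0, 0, 0]], [[-0.7, 0, 0], [0, 0, 0]], [[-0.7, -0.05, 0], [0, 0, 0]], [[-0.75, -0.05, 0], [0, 0, 0]], [[0, 0, 0], [0, 0, 0]]]'

```text
clock: 16.85
tool_pos: [0.5386, 0.009, 0.0934]
eef_rot: [0.796, 0.606, 0.001, -0.0]
contact_force: [0.9, 3.4, -0.9]
opening: 0.133
finger_force: 1.7
```

```bash
python3 plan.py 70,0,0,22.75,4,5;python3 wr.py|tail -5
```

```text
t 16.85 board tcp [46.3  0.3] tip z 4.355755400460723 h 0.0 tilt [ 0.0016  0.0024 -1.    ] F [ 0.9  3.4 -0.9] q [ 0.06  0.85 -0.27  1.95  0.52  0.42 -0.87]
[[[-0.02, -0.01, 0.01], [0, 0, 0.0]], [[-0.02, -0.01, 0.01], [0, 0, 0.0]], [[-0.02, -0.01, 0.01], [0, 0, 0.0]], [[-0.02, -0.01, 0.01], [0, 0, 0.0]], [[-0.02, -0.01, 0.01], [0, 0, 0.0]]]
297  60  57  59  32  31  34  33  57  45  37  49  60  59
300  58  57  59  29  30  33  29  56  44  36  51  59  58
303  48  56  57  29  29  29  33  30  31  31  53  59  57
306  52  57  45  42  40  39 124 132 139  42  57  55  58
309  81  58  47  78  79  78  78  78  59  51  78  80  78
```

Emit:
step_arm --steps '[[[1.3, 0, 0], [0, 0, 0]], [[1.3, 0, -2.8], [0, 0, 0]], [[1.3, 0, -2.8], [0, 0, 0]], [[1.0, -1.45, 0], [0, 0, -8.9]], [[1.15, -1.3, 0], [0, 0, -8.9]], [[1.25, -1.15, 0], [0, 0, -8.9]], [[1.35, -1.0, 0], [0, 0, -8.9]], [[1.45, -0.85, -1], [0, 0, -8.9]], [[1.5, -0.65, -2], [0, 0, -8.9]], [[1.5, -0.45, -2], [0, 0, -8.9]], [[0, 0, 0], [0, 0, 0]]]'

```text
clock: 18.27
tool_pos: [0.4625, 0.1259, 0.2001]
eef_rot: [0.368, 0.93, 0.0, 0.001]
contact_force: [0.7, 0.0, -0.5]
opening: 0.139
finger_force: 0.0
```

```bash
python3 chk.py
```

```text
rows board x -110..175 step 7 ; cols y +77..-119; D dark W white G green Y yellow . wood o other
 -75 ..................................oooooo
 -69 ...................................ooooo
 -63 ...................................ooooo
 -57 .....................oo................o
 -51 ........................................
 -45 ........................................
 -39 ........................................
 -33 ........................................
 -27 ........................................
 -21 ........................................
 -15 ........................................
  -9 ........................................
  -3 ........................................
   3 ........................................
   9 ........................................
  15 ........................................
  21 ........................................
  27 .......................................o
  33 WWWWWWWWWWWWWWWWWWWWW...............ooo.
  39 o................................ooo....
  45 ..............................oooo......
  51 ...........................oooo.
[... 228 characters left out ...]
oooooooooo
  87 oooooooo.oGGGooooooGoooooooooooooooooooo
  93 oooooooo.ooGoooooooGoooooo.ooooooooooooo
  99 oooooooo.ooGoooooooooooooo.ooooooooooooo
 105 oooooooo.oGGGoo..ooooooooo.ooooooooooooo
 111 oooooooo.oGoGooooooooooooo.ooooooooooo..
 117 oooooooo.ooGooooooooooGooo.ooooooooo..oo
 123 oooooooo.oGG.GooDDo.DDGGoo.ooooooooo.o..
 129 oooooooo.o...GGoDDDoDDoooo.oooooooo.....
 135 oooooooo.o.GG...oDoDoGGGGo.oooooooo.o...
 141 oooooooo.oGGGGGGDDDDGGGoGoooooooooooo...
 147 oooooooD.oGGGGGGDDDDDGGGoo.oooooooooo...
 153 oooooooo.oGGGGGGoDDDDDGGooooooooooooo...
 159 oooooooD.oGGGGGGGooDDGGGoDooooooooooooo.
 165 oooooooo.oGGGGGGoGoooGGGGooooooooooooooo
 171 oooooooo.ooGGGGGGoGoGGGGoDoooooooooooooo
```

All three are off the board and in the slot, and the boxwood hasn't moved. I'll lift clear and confirm that everything is at rest.

Emit:
step_arm --steps '[[[2, -1, -3], [0, 0, 0]], [[2, -1, -3], [0, 0, 0]], [[0, 0, 0], [0, 0, 0]], [[0, 0, 0], [0, 0, 0]]]'

```text
clock: 18.82
tool_pos: [0.4204, 0.1368, 0.2582]
eef_rot: [0.369, 0.929, -0.001, -0.0]
contact_force: [0.4, 0.4, -0.2]
opening: 0.131
finger_force: 0.0
```

```bash
python3 - <<'E'
from h import *;import pickle
from plant import vision
b=np.load('b.npy');d0=pickle.load(open('top.pkl','rb'))
for k in range(2):
    d=vision.snapshot('top');im=d['img'];roi=im[225:310,325:430];
    m=((roi.min(2)>110)&(np.ptp(roi.astype(int),axis=2)<70)).astype(np.uint8)
    n,_,st,c=cv2.connectedComponentsWithStats(m)
    for i in range(1,n):
        if 2<st[i,4]<60:
            u,v=c[i]+[325,225]
            print(k,(u.round(1),v.round(1)),st[i,4],[(z,(toB(ray(d,u,v,z),b)*1000).round()) for z in(.02,.04,.06)])
    # dark extents
    for _ in range(8): vision.snapshot('top') if k==0 else None
for n,(x,y) in dict(jar=(404,200),spool=(360,332),gouge=(350,138),box=(260,246)).items():
    A=d0['img'][y-14:y+14,x-14:x+14].astype(int);B=im[y-14:y+14,x-14:x+14];print(n,np.abs(A-B).mean().round(1))
cv2.imwrite('pics/end.png',im[:,:,::-1])
dk=im[225:310:4,325:430:3].max(2)
for v,r in zip(range(225,310,4),dk): print(v,' '.join('%3d'%a for a in r))
E
```

```text
0 (np.float64(363.1), np.float64(257.2)) 12 [(0.02, array([106.,   5.])), (0.04, array([104.,   5.])), (0.06, array([101.,   5.]))]
0 (np.float64(371.1), np.float64(268.6)) 11 [(0.02, array([124.,  -9.])), (0.04, array([121.,  -8.])), (0.06, array([118.,  -8.]))]
1 (np.float64(326.3), np.float64(250.6)) 10 [(0.02, array([46., -2.])), (0.04, array([45., -2.])), (0.06, array([44., -1.]))]
1 (np.float64(325.8), np.float64(255.2)) 5 [(0.02, array([47., -9.])), (0.04, array([46., -9.])), (0.06, array([45., -8.]))]
1 (np.float64(363.1), np.float64(257.2)) 12 [(0.02, array([106.,   5.])), (0.04, array([104.,   5.])), (0.06, array([101.,   5.]))]
1 (np.float64(370.9), np.float64(268.7)) 12 [(0.02, array([124.,  -9.])), (0.04, array([121.,  -8.])), (0.06, array([118.,  -8.]))]
jar 5.3
spool 44.3
gouge 6.1
box 8.9
225 254 254 254 254 254 254 158 174  95  88  81  81  76  76  72  70  65  63  63  72  70  70  62  59  62  63  68  65  64  65  60  61  60  60  63
229 254 254 254 254 254 253 223 166 175 173 154 112  77  74  70  73  63  63  62  75  69  68  71  62  61  62  66  66  63  64  64  58  61  58 
[... 2183 characters left out ...]
  86  84  80  73  71  71  71  72 105 143 167 163 158 118  61  49  49  67  73  50  75  86  89 131 151  49  46  45  44  40  42
297 243  94  89  88  81  74  74  73  73  67  65  80  84  78  65  65  68 136 167 168 165 119  81  48  40  86  91 157  91  45  42  46  43  46  42
301 197  89  86  88  78  74  71  69  65  65  68  75  73  65  63  60  57  56  56  56  60 116 158 161 162 134 121 157  55  45  43  45  40  46  41
305  89  88  86  83  75  71  72  67  66  64  70  59  64  66  60  62  61  59  53  55  53  51  52  68  67 112 164 139  66  66  62  61  62  53  54
309  86  88  83  82  74  70  68  65  62  59  58  59  58  65  64  61  60  58  56  56  53  55  57  68  69  68  67  65  67  65  64  65  63  65  62
```

```bash
python3 - <<'E'
from plant import vision
import pickle,numpy as np
a=pickle.load(open('scene.pkl','rb'))['img'].astype(int);b=vision.snapshot('scene')['img'].astype(int)
for n,(x,y,h) in dict(spool=(377,174,11),jar=(258,202,16),gouge=(238,280,25),box=(376,241,11),b1=(366,334,12),b2=(417,319,12)).items():
    print(n,np.abs(a-b)[y-h:y+h,x-h:x+h].mean().round(1))
E
```

```text
spool 38.5
jar 11.9
gouge 7.5
box 8.2
b1 9.3
b2 9.9
```

Emit:
step_arm --steps '[[[3.2, 3.4, -1], [0, 0, 0]], [[3.2, 3.4, -1], [0, 0, 0]], [[3.2, 3.4, -1], [0, 0, 0]], [[3.2, 3.4, -1], [0, 0, 0]], [[3.2, 3.4, -1], [0, 0, 0]], [[3.2, 3.4, 0], [0, 0, 0]], [[0, 0, 0], [0, 0, 0]], [[0, 0, 0], [0, 0, 0]]]'

```text
clock: 20.38
tool_pos: [0.4193, 0.4171, 0.3087]
eef_rot: [0.368, 0.93, -0.001, 0.0]
contact_force: [1.0, -0.3, -0.4]
opening: 0.138
finger_force: 0.0
```

```bash
python3 - <<'E'
from plant import vision
import pickle,numpy as np,cv2
for cam,x,y,h in (('scene',377,174,12),('top',360,332,22)):
    a=pickle.load(open(cam+'.pkl','rb'))['img'];b=vision.snapshot(cam)['img']
    t=a[y-h:y+h,x-h:x+h];r=b[y-h-15:y+h+15,x-h-15:x+h+15]
    m=cv2.matchTemplate(r,t,cv2.TM_CCOEFF_NORMED);print(cam,cv2.minMaxLoc(m),np.abs(t.astype(int)-b[y-h:y+h,x-h:x+h]).mean())
E
```

```text
scene (-0.5064777731895447, 0.9873396158218384, (30, 23), (15, 15)) 5.344328703703703
top (-0.2595045864582062, 0.9958707690238953, (0, 30), (15, 15)) 4.93801652892562
```

The spool hasn't moved in either view. Handing in.

```bash
python3 -c "from plant import finish_job;print(finish_job())"
```

```text
the job is handed in; nothing more can be done
None
```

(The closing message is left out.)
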